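# Register the tube rack in the corner of the bench fixture

### The arm

A 6-joint arm with a two-finger parallel gripper is mounted at the origin on the work surface. World frame = base frame: x ahead of the robot, y to its left, z up, the work surface at z = 0. Lengths are in m, angles in rad, forces in N, time in s.
With the tool pointing down it reaches from about 0.325 to 0.9 m from the base axis. Payload 6.1 kg.
Tool frame: the origin (TCP) lies midway between the tips of the shut fingers; the grasp point (between the pads) lies 19 mm behind it; z points along the fingers, y is the line along which they close (so a half turn about z gives the same grasp; the last joint's range is limited). The gripper opens to 87 mm and grips with 3 to 60 N. Pads are 19 mm wide; open, the fingers measure 117 mm over their backs; the gripper's body (75 mm by 190 mm) begins 51 mm behind the grasp point.
Start: joints at [1.152, 0.22, 1.526, -0, 1.395, -0.126], TCP at [0.18, 0.598, 0.223] pointing down, gripper open.
Joint ranges: [-2.98, 2.98], [-0.91, 2.08], [0.09, 2.57], [-1.24, 4.39], [0.2, 2.65], [-2.68, 2.68]. Speed limits (rad/s): [2.57, 2.57, 3.01, 3.14, 3.14, 3.14].

### API

Orientations are given as a 3x3 rotation matrix whose columns are the frame's x, y, z axes.
In Python, from workcell import get_obs, cams, job gives the robot as it stands.
- The arm moves only by the tool move_arm, never from a script. Its argument "steps" is a list of rows, each a list of 5 numbers: the finger opening in m, from 0 to 0.087, then the shift along the tool's x, y, z in m, then the turn about the tool's z in degrees. A call has 1 to 20 rows; each row is the pose to reach, as a shift and turn from the pose commanded when the call began, along the tool's axes at that moment; what a row does not reach only later rows make up. A row lasts 1/10 s, in which the tool goes at most 50 mm and 8.59 degrees, less where a joint would pass 70% of its speed; a pose out of reach is approached as far as the arm can. A call with a gripper value outside its range is refused whole. The fingers move at their own pace and stop on an object; "grip_force" is the grip in N (left out, the last holds). Time passes only in rows, so rows that repeat a pose let the fingers close. It gives the time, the measured TCP pose, the force, the opening and the grip force at its end, in the units of the state.
- get_obs(): the state, without advancing time (a new reading comes with each control period).
- cams.get_image(name): name is "side" or "top"; returns (picture, depth): 384x512x3 uint8, red, green, blue; 384x512 float32, m along the optical axis (not along the pixel's ray), 0 where there is no reading.
- cams.camera_model(name): a dict with "K" (3x3 intrinsics, pixels), "xyz" and "attitude" of the camera in the world. Camera axes: x right, y down, z forward; pixel columns grow to the right and rows downward; lengths in m; the calibration is good to about 2 mm. A picture is of the moment at which its call begins. camera_model takes no time and is no camera call.
- job.finish_job(): hands the job in; it is judged then, once.
The state is a dict: "time_s": time; "q": joint angles; "joint_velocities": joint speeds; "joint_torque": joint torques, N m; "tool_pos": TCP position; "tool_rot": TCP orientation; "contact_force": force on the tool from outside, world axes, zero at the start; "moment": the same for the moment, N m; "gripper_width": opening from 0.0 (shut) to 1.0 (fully open); "grip_force": force on a finger pad.
Only numpy, scipy, OpenCV 4.12 (cv2) and the standard library are available. Lean on these libraries where they do the work, as an engineer would, in place of code of your own. Each camera call takes 0.05 s, during which the arm holds its last target. There are 200 camera calls.

### The job

Without lifting it, push the white tube rack along the bench with the fingertips until it sits square in the corner of the steel fixture: its long side flush against the long fence and its end up against the raised end stop, which may be screwed on at either end of the fence. The rack must stay flat on the bench; leave the dishes, bottles and other loose things where they stand, and finish with the hand clear of the rack.

Things in the scene. Friction and masses are not known exactly. Their poses are not given: they have to be found in the camera images.
- rack: loose white plastic tube rack, a solid block 96 mm along its x, 160 mm along its y and 45 mm high, with ten grey tube caps standing 10 mm above its top (55 mm in all); about 0.3 to 0.6 kg. Origin: centre of its underside, on the bench; z up. It starts in front of the fence (on the robot's side), its y axis within about 20 degrees of the fence's y axis. Moderate friction: it slides on the bench under about 2 to 10 N, and stays where it is left.
- fence: fixed steel bar 25 mm along its x, 410 mm along its y, 25 mm high, screwed to the bench. Origin: centre of its underside. Its x axis points away from the robot, within about 12 degrees; the face that the rack goes against is the robot's side, 12.5 mm from the origin towards -x.
- stop: fixed steel block, the raised end stop: 80 mm along its x, 30 mm along its y, 40 mm high (taller than the fence). It joins the fence's -x face at right angles, 185 mm along the fence to +y or to -y (varies). Origin: centre of its underside; axes parallel to the fence's. The rack's end goes against the face that looks to the middle of the fence, 15 mm from the origin.
- foot: fixed flat steel foot plate, 50 mm along x, 30 mm along y, only 4 mm high, at the other end of the fence from the end stop (185 mm from the middle): an unused mounting place, not a stop. Origin: on the bench, 15 mm to -x of its centre; axes parallel to the fence's.
- dish_one: bystander: single capped culture dish, 90 mm across, 16 mm high, in front of the +y end of the fence; origin at the centre of its underside
- dish_stack: bystander: stack of three culture dishes, one rigid piece, 90 mm across, 48 mm high, behind the fence; origin at the centre of its underside
- dish_dark: bystander: stack of two dark culture dishes, one rigid piece, 90 mm across, 32 mm high, on the left; origin at the centre of its underside
- cap_cover: bystander: white plastic thimble-shaped cover standing upright, 28 mm across, 50 mm high, in front of the -y end of the fence; origin at the centre of its underside
- lamp: bystander: round glass spirit lamp, 84 mm across, 97 mm high, behind the fence; origin at the centre of its underside
- brown_bottle: bystander: brown glass bottle, 50 mm across, 100 mm high, on the right; origin at the centre of its underside
- vial: bystander: small brown vial, 24 mm across, 60 mm high, on the left; origin at the centre of its underside
Not all that is in view belongs to the job. Several things have the shape of the stop; the one meant has the colours described above.

How it is judged:
By the outcome, as a careful person would: the job done as asked, in the order asked, and still so for the second after the job is handed in, with the robot touching nothing.
It also fails if it takes over 48 s, if anything falls off the work surface, if the arm or the gripper's body presses on something with over 40 N, if the wrist force passes 120 N, or if a joint passes its speed limit or range.

## Working session

There is one attempt and no reset: what is moved stays moved. The work goes in short steps, Python scripts to look and compute and a tool call to move; the robot and the scene stay as the last step left them, time stands still between calls to the robot, and variables do not carry over. Pictures are saved under pics/ and viewed, at most 10 in all, crops included, and the job is handed in when it is done.

Besides the shell and the picture viewer there is one more tool, called after "Request:" as name(argument=value, ...), one argument or row to a line, values as JSON. move_arm: Moves the arm, as the interface text tells. Its arguments: {"type":"object","properties":{"steps":{"type":"array","items":{"type":"array","items":{"type":"number"}}},"grip_force":{"type":"number"}},"required":["steps"]}

```bash
mkdir -p pics; cat > h.py <<'E'
import numpy as np, cv2
from workcell import get_obs, cams, job
def shot(n,tag):
    im,d=cams.get_image(n); cv2.imwrite(f'pics/{tag}.png',im[:,:,::-1]); np.save(f'{tag}.npy',d); return im,d
def ray(n,uv,z):
    m=cams.camera_model(n);K=np.array(m['K']);R=np.array(m['attitude']);t=np.array(m['xyz'])
    uv=np.atleast_2d(uv).astype(float)
    r=(R@np.linalg.inv(K)@np.c_[uv,np.ones(len(uv))].T).T
    return t+r*((z-t[2])/r[:,2])[:,None]
def world(n,d):
    m=cams.camera_model(n);K=np.array(m['K']);R=np.array(m['attitude']);t=np.array(m['xyz'])
    v,u=np.mgrid[:d.shape[0],:d.shape[1]]
    p=np.stack([(u-K[0,2])/K[0,0]*d,(v-K[1,2])/K[1,1]*d,d],-1)
    return p@R.T+t
E
python3 - <<'E'
from h import *
for n in('top','side'):
    shot(n,n+'0'); m=cams.camera_model(n); print(n,m)
o=get_obs();print(o['time_s'],o['tool_pos'],o['tool_rot'],o['contact_force'])
E
```

```text
top {'K': array([[487.63997778,   0.        , 257.01513456],
       [  0.        , 487.63997778, 192.36600381],
       [  0.        ,   0.        ,   1.        ]]), 'xyz': array([0.34169276, 0.01131289, 1.42110997]), 'attitude': array([[-0.02718047, -0.9835435 ,  0.17861522],
       [-0.99962725,  0.02720176, -0.00233029],
       [-0.00256671, -0.17861198, -0.98391624]])}
side {'K': array([[366.3207636 ,   0.        , 254.55378925],
       [  0.        , 366.3207636 , 188.81330125],
       [  0.        ,   0.        ,   1.        ]]), 'xyz': array([ 0.30564243, -0.71243204,  0.62711547]), 'attitude': array([[ 0.9305468 , -0.19738279,  0.30841967],
       [-0.36545998, -0.5531643 ,  0.74863092],
       [ 0.02283989, -0.80935115, -0.58688078]])}
0.1 [0.18016834 0.59786053 0.22151871] [[-9.57445044e-01  2.88614773e-01 -7.07167964e-04]
 [ 2.88615576e-01  9.57443577e-01 -1.68710195e-03]
 [ 1.90150879e-04 -1.81940709e-03 -9.99998327e-01]] [-0.10010493  0.30781674 -0.83246257]
```

View pics/top0.png

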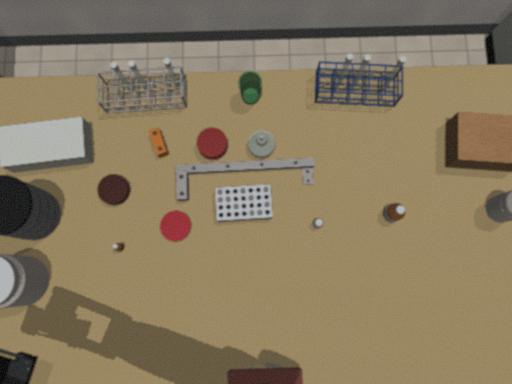

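View pics/side0.png

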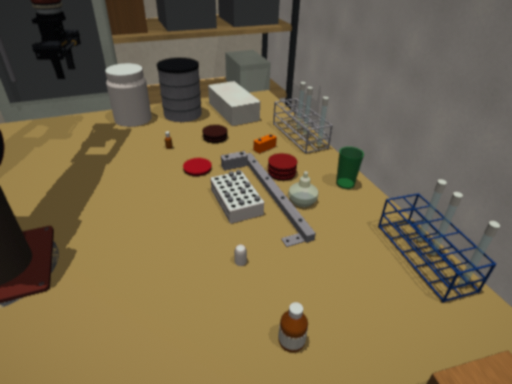

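The top view shows the rack at (244,203), with the fence from (178,168) to (313,162). Two blocks could be the stop:
- **Grey block, (182,184):** joined to the fence at its +y end. It is steel and raised in the side view at (234,159), so it fits.
- **Orange block, (158,142):** loose and the wrong colour.

The flat plate at (308,176) is the foot. I'll confirm this in a crop.

```bash
python3 - <<'E'
from h import *
im=cv2.imread('pics/top0.png'); d=np.load('top0.npy'); W=world('top',d)
cv2.imwrite('pics/crop.png',cv2.resize(im[120:250,140:340],None,fx=4,fy=4,interpolation=cv2.INTER_CUBIC))
hsv=cv2.cvtColor(im,cv2.COLOR_BGR2HSV)
z=W[...,2]; roi=np.zeros(z.shape,bool); roi[150:235,165:330]=1
for name,msk in dict(stop=(z>.031)&(z<.05)&(hsv[...,1]<70),rack=(z>.035)&(z<.07)&(hsv[...,1]<70),low=(z>.015)&(z<.032)&(hsv[...,1]<70),grey=(hsv[...,1]<70)).items():
    m=(msk&roi).astype(np.uint8)
    n,l,s,c=cv2.connectedComponentsWithStats(m)
    for i in range(1,n):
        if s[i,4]>60:
            ys,xs=np.where(l==i); r=cv2.minAreaRect(np.c_[xs,ys].astype(np.float32)); print(name,s[i],np.round(r[0],1),np.round(r[1],1),round(r[2],1),'z',np.round(np.median(z[l==i]),4))
# bench z near
print(np.median(z[240:260,200:300]))
E
```

```text
stop [251 150  23   7 112] [262. 153.] [ 6. 22.] 90.0 z 0.0386
stop [177 172  11  28 296] [182.  185.5] [27. 10.] 90.0 z 0.041
stop [ 216  185   57   36 1586] [243.7 202.4] [33.7 55.9] 86.6 z 0.0451
stop [314 218  10  10  63] [318.5 222.5] [8.5 8.5] 45.0 z 0.0443
rack [252 150  21   7  95] [262. 153.] [ 6. 20.] 90.0 z 0.0404
rack [177 172  11  28 282] [182.  185.5] [27. 10.] 90.0 z 0.0412
rack [ 216  185   57   36 1858] [243.7 202.4] [33.7 55.9] 86.5 z 0.0457
rack [314 218  10   9  63] [318.7 222.4] [8.5 8. ] 63.4 z 0.0456
low [ 176  158  139   18 1200] [245.  165.6] [ 10.8 138.7] 86.1 z 0.0253
grey [249 150  25   8 147] [261.  153.5] [ 7. 24.] 90.0 z 0.0371
grey [ 175  157  140   44 1951] [245.  178.3] [ 36.5 140.1] 86.7 z 0.025
grey [ 214  184   59   38 2041] [243.1 202.5] [35.6 57.7] 86.8 z 0.0454
grey [313 218  11  11  92] [318. 223.] [10. 10.] 90.0 z 0.0427
0.00018128147573304165
```

View pics/crop.png

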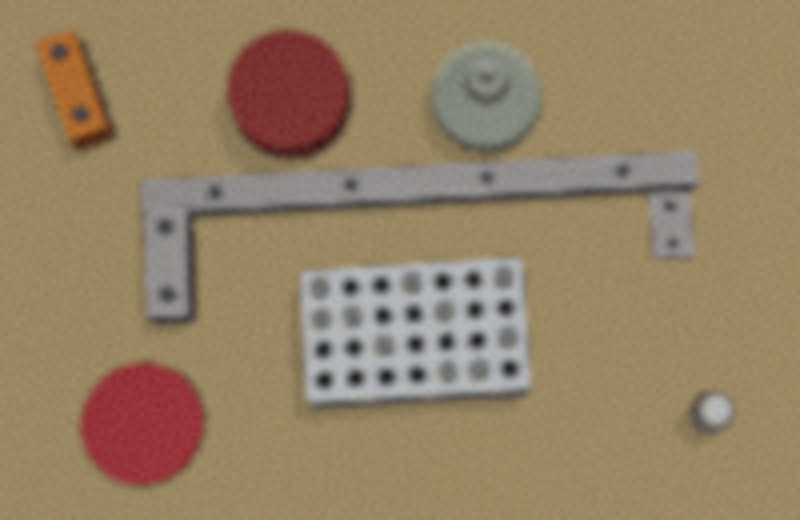

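Confirmed: the steel stop is at the +y (left) end, at crop (167,265). The orange block is loose, and the foot is on the right at crop (672,224). The rack is already nearly parallel to the fence.

```bash
cat >> h.py <<'E'
def fence():
    # fixed frame from first top picture: top-face masks -> rays at known height
    im=cv2.imread('pics/top0.png'); z=world('top',np.load('top0.npy'))[...,2]
    s=cv2.cvtColor(im,cv2.COLOR_BGR2HSV)[...,1]<70
    def pts(m,b,h):
        a=np.zeros_like(m); a[b[0]:b[1],b[2]:b[3]]=m[b[0]:b[1],b[2]:b[3]]
        v,u=np.where(a); return ray('top',np.c_[u,v],h)[:,:2]
    f=pts(s&(z>.018)&(z<.031),(150,180,192,316),.025)
    vx,vy,x,y=cv2.fitLine(f.astype(np.float32),cv2.DIST_L2,0,.001,.001).ravel()
    if vy<0: vx,vy=-vx,-vy
    return f.mean(0),np.array([vy,-vx]),np.array([vx,vy]),f,pts(s&(z>.034)&(z<.05),(170,203,174,192),.04)
def rack(tag):
    im=cv2.imread(f'pics/{tag}.png'); z=world('top',np.load(f'{tag}.npy'))[...,2]
    s=cv2.cvtColor(im,cv2.COLOR_BGR2HSV)[...,1]<70
    m=(s&(z>.036)&(z<.075)).astype(np.uint8); m[:,:192]=0; m[:172]=0; m[240:]=0;m[:,310:]=0
    v,u=np.where(m); p=ray('top',np.c_[u,v],.045)[:,:2].astype(np.float32)
    r=cv2.minAreaRect(p); return p,r
E
python3 - <<'E'
from h import *
c,ex,ey,f,st=fence(); face=c-.0125*ex
print('fence c',c,'ex',ex,'ey',ey,'yaw',np.degrees(np.arctan2(ex[1],ex[0])))
q=(f-c)@np.c_[ex,ey]; print('fence width',np.percentile(q[:,0],[1,99]))
s=(st-face)@np.c_[ex,ey]; print('stop x',np.percentile(s[:,0],[1,99]),'y',np.percentile(s[:,1],[2,98]),s.mean(0))
p,r=rack('top0'); print(r, 'in fence frame', (np.array(r[0])-face)@np.c_[ex,ey],[np.round((b-face)@np.c_[ex,ey],4) for b in cv2.boxPoints(r)])
for n,uv,h in (('dish_one',(176,226),.016),('cap',(318,222),.05),('lamp',(262,144),.05),('brown',(397,212),.08)):
    w=ray('top',uv,h)[0]; print(n,w[:2],(w[:2]-face)@np.c_[ex,ey])
o=get_obs();R=o['tool_rot'];print('tool y yaw',np.degrees(np.arctan2(-R[0,1],R[1,1])),o['tool_pos'])
E
```

```text
fence c [0.67823913 0.01676349] ex [0.99959475 0.02846603] ey [-0.02846603  0.99959475] yaw 1.6312038
fence width [-0.01402656  0.02922674]
stop x [-0.07888872 -0.00101292] y [0.19461579 0.2237811 ] [-0.04093841  0.20936304]
((0.5636646747589111, 0.04677727073431015), (0.0974200963973999, 0.15949879586696625), 1.9482858180999756) in fence frame [-0.10117365  0.0332631 ] [array([-0.1503,  0.1127]), array([-0.1494, -0.0468]), array([-0.052 , -0.0462]), array([-0.0529,  0.1133])]
dish_one [0.5043738  0.24500819] [-0.15479765  0.23310146]
cap [ 0.50076248 -0.16187457] [-0.16998984 -0.17351361]
lamp [ 0.73318888 -0.01032297] [ 0.06665644 -0.02863968]
brown [ 0.51910929 -0.37836504] [-0.15781309 -0.39043861]
tool y yaw -16.775071223973384 [0.18016834 0.59786053 0.22151871]
```

```bash
cat >> h.py <<'E'
def go(x,y,z):
    c,ex,ey,_,_=fence(); w=np.r_[c-.0125*ex+x*ex+y*ey,z]; o=get_obs();R=o['tool_rot']
    yaw=np.degrees(np.arctan2(-R[0,1],R[1,1])); fy=np.degrees(np.arctan2(ex[1],ex[0]))
    print((x,y,z),'shift',np.round(R.T@(w-o['tool_pos']),4),'turn',round(yaw-fy,2),'world',np.round(w,3))
def where():
    c,ex,ey,_,_=fence();o=get_obs();print('tcp rel',np.round((o['tool_pos'][:2]-c+.0125*ex)@np.c_[ex,ey],4),o['tool_pos'][2],o['time_s'],o['contact_force'])
E
python3 - <<'E'
from h import *
where();go(-.178,.033,.15);go(-.178,.033,.012)
E
```

```text
tcp rel [-0.4688  0.595 ] 0.22151871308311957 0.1 [-0.10010493  0.30781674 -0.83246257]
(-0.178, 0.033, 0.15) shift [-0.4534 -0.4413  0.0722] turn -18.41 world [0.487 0.044 0.15 ]
(-0.178, 0.033, 0.012) shift [-0.4535 -0.4411  0.2102] turn -18.41 world [0.487 0.044 0.012]
```

Request:
move_arm(
  steps=[
    [0.087,-0.453,-0.441,0.072,-18.4],
    [0.087,-0.453,-0.441,0.072,-18.4],
    [0.087,-0.453,-0.441,0.072,-18.4],
    [0.087,-0.453,-0.441,0.072,-18.4],
    [0.087,-0.453,-0.441,0.072,-18.4],
    [0.087,-0.453,-0.441,0.072,-18.4],
    [0.087,-0.453,-0.441,0.072,-18.4],
    [0.087,-0.453,-0.441,0.072,-18.4],
    [0.087,-0.453,-0.441,0.072,-18.4],
    [0.087,-0.453,-0.441,0.072,-18.4],
    [0.087,-0.453,-0.441,0.072,-18.4],
    [0.087,-0.453,-0.441,0.072,-18.4],
    [0.087,-0.453,-0.441,0.072,-18.4],
    [0.087,-0.453,-0.441,0.072,-18.4],
    [0.087,-0.453,-0.441,0.072,-18.4],
    [0.087,-0.453,-0.441,0.072,-18.4],
    [0.087,-0.453,-0.441,0.072,-18.4],
    [0.087,-0.453,-0.441,0.072,-18.4],
  ],
)

```text
time_s: 1.9
tool_pos: [0.4865, 0.0465, 0.1507]
tool_rot: [[-1.0, -0.03, 0.0], [-0.03, 1.0, 0.0], [-0.0, 0.0, -1.0]]
contact_force: [-0.6, 0.1, -0.2]
gripper_width: 1.0
grip_force: 0.0
```

```bash
python3 - <<'E'
from h import *
where();go(-.178,.033,.012)
E
```

```text
tcp rel [-0.1783  0.0352] 0.15074966052677652 1.9 [-0.60899402  0.09965245 -0.1849678 ]
(-0.178, 0.033, 0.012) shift [-0.0002 -0.0022  0.1387] turn 0.1 world [0.487 0.044 0.012]
```

Request:
move_arm(
  steps=[
    [0.087,0,-0.002,0.04,0],
    [0.087,0,-0.002,0.08,0],
    [0.087,0,-0.002,0.11,0],
    [0.087,0,-0.002,0.137,0],
    [0.087,0,-0.002,0.137,0],
    [0.087,-0.01,-0.002,0.137,0],
    [0.087,-0.016,-0.002,0.137,0],
    [0.087,-0.022,-0.002,0.137,0],
    [0.087,-0.028,-0.002,0.137,0],
    [0.087,-0.034,-0.002,0.137,0],
    [0.087,-0.04,-0.002,0.137,0],
    [0.087,-0.046,-0.002,0.137,0],
    [0.087,-0.052,-0.002,0.137,0],
    [0.087,-0.058,-0.002,0.137,0],
    [0.087,-0.062,-0.002,0.137,0],
    [0.087,-0.062,-0.002,0.137,0],
  ],
)

```text
time_s: 3.5
tool_pos: [0.5499, 0.0451, 0.0136]
tool_rot: [[-1.0, -0.028, 0.001], [-0.028, 1.0, -0.0], [-0.001, -0.0, -1.0]]
contact_force: [-0.6, 0.5, -0.5]
gripper_width: 1.001
grip_force: 0.0
```

```bash
cat >> h.py <<'E'
def rk(tag):
    shot('top',tag); c,ex,ey,_,_=fence(); p,r=rack(tag); B=np.c_[ex,ey]
    q=(p-c+.0125*ex)@B
    print('rack rel c',(np.array(r[0])-c+.0125*ex)@B,r[1],r[2],'fence',np.degrees(np.arctan2(ex[1],ex[0])),'+x,+y edges',np.percentile(q,99.5,axis=0))
E
python3 - <<'E'
from h import *
where();rk('t1')
E
```

```text
tcp rel [-0.1149  0.032 ] 0.013594345189480807 3.5 [-0.64786807  0.51180468 -0.49907801]
rack rel c [-0.07733222  0.00915555] (0.05101565644145012, 0.16100651025772095) 45.81007385253906 fence 1.6312038 +x,+y edges [-0.01544553  0.07914116]
```

View pics/t1.png

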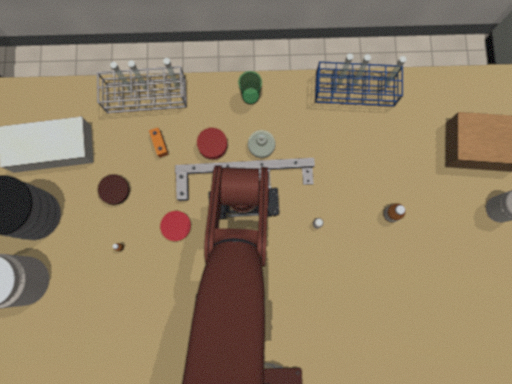

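The arm hides the rack in the top view at (245,200). I'll back off, rise, and go round to its -y end with the fingers shut.

Request:
move_arm(
  steps=[
    [0.087,0.015,0,0,0],
    [0.087,0.025,0,0,0],
    [0.087,0.025,0,-0.04,0],
    [0.087,0.025,0,-0.09,0],
    [0.0,0.025,-0.05,-0.09,0],
    [0.0,0.025,-0.1,-0.09,0],
    [0.0,0.0,-0.12,-0.09,0],
    [0.0,-0.03,-0.12,-0.09,0],
    [0.0,-0.058,-0.12,-0.09,0],
    [0.0,-0.058,-0.12,-0.09,0],
    [0.0,-0.058,-0.12,-0.09,0],
  ],
)

```text
time_s: 4.65
tool_pos: [0.6098, -0.073, 0.1031]
tool_rot: [[-1.0, -0.029, -0.001], [-0.029, 1.0, 0.0], [0.001, 0.0, -1.0]]
contact_force: [-0.5, -0.6, -0.3]
gripper_width: 0.441
grip_force: 0.0
```

```bash
python3 - <<'E'
from h import *
where();shot('side','s2');rk('t2')
a=cv2.imread('pics/t2.png')[130:250,150:350];b=cv2.imread('pics/s2.png')[120:270,170:370]
a=cv2.resize(a,None,fx=3,fy=3);b=cv2.resize(b[:120],None,fx=3,fy=3)
cv2.imwrite('pics/m2.png',cv2.resize(np.hstack([cv2.imread('pics/t2.png')[130:250,150:350],cv2.imread('pics/s2.png')[130:250,170:370]]),None,fx=2,fy=2,interpolation=cv2.INTER_CUBIC))
E
```

```text
tcp rel [-0.0585 -0.0878] 0.10306418050042185 4.65 [-0.48802409 -0.59822504 -0.30250345]
rack rel c [-0.05959187  0.03336312] (0.16070027649402618, 0.09691420197486877) 89.3243408203125 fence 1.6312038 +x,+y edges [-0.00907179  0.11223717]
```

View pics/m2.png

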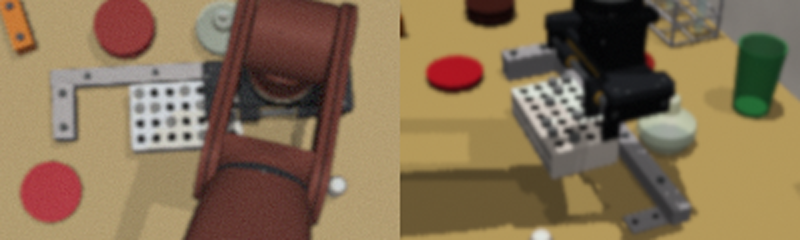

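The rack has moved to about 9 mm from the fence face and is still about parallel. Its visible left edge is at (130–200, 80–150) in the left half. Next I'll descend at the -y end and push along +y.

Request:
move_arm(
  steps=[
    [0,-0.001,0,0,0],
    [0,-0.001,0,0,0],
    [0,-0.001,0,0,0],
    [0,-0.001,0,0.03,0],
    [0,-0.001,0,0.06,0],
    [0,-0.001,0,0.088,0],
    [0,-0.001,0,0.09,0],
    [0,-0.001,0.015,0.09,0],
    [0,-0.001,0.024,0.09,0],
    [0,-0.001,0.032,0.09,0],
    [0,-0.001,0.04,0.09,0],
    [0,-0.001,0.048,0.09,0],
    [0,-0.001,0.056,0.09,0],
    [0,-0.001,0.064,0.09,0],
    [0,-0.001,0.072,0.09,0],
    [0,-0.001,0.08,0.09,0],
    [0,-0.001,0.087,0.09,0],
    [0,-0.001,0.093,0.09,0],
    [0,-0.001,0.097,0.09,0],
  ],
)

```text
time_s: 6.65
tool_pos: [0.6085, 0.0244, 0.0136]
tool_rot: [[-1.0, -0.029, 0.0], [-0.029, 1.0, -0.0], [-0.0, -0.0, -1.0]]
contact_force: [0.2, -5.2, 4.5]
gripper_width: 0.007
grip_force: 2.9
```

```bash
python3 - <<'E'
from h import *
where();shot('side','s3');rk('t3')
cv2.imwrite('pics/m3.png',cv2.resize(np.hstack([cv2.imread('pics/t3.png')[130:250,150:350],cv2.imread('pics/s3.png')[130:250,170:370]]),None,fx=2,fy=2,interpolation=cv2.INTER_CUBIC))
E
```

```text
tcp rel [-0.057   0.0096] 0.013598640856753767 6.65 [ 0.161107   -5.245456    4.51365938]
rack rel c [-0.05873322  0.10108139] (0.1574331521987915, 0.09700626879930496) 89.80711364746094 fence 1.6312038 +x,+y edges [-0.00934364  0.18027537]
```

View pics/m3.png

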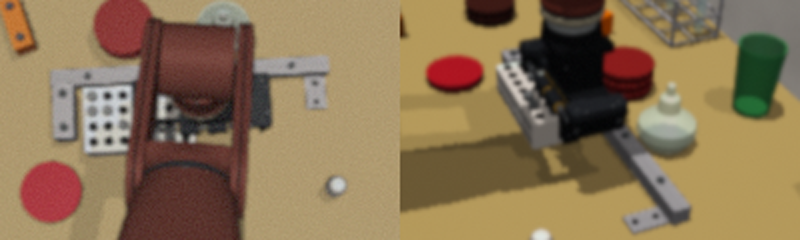

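Rack end is about 14 mm from the stop, left half (83,120). Now small steps while watching the force.

Request:
move_arm(
  steps=[
    [0,0,0.004,0,0],
    [0,0,0.007,0,0],
    [0,0,0.009,0,0],
    [0,0,0.01,0,0],
    [0,0,0.011,0,0],
    [0,0,0.011,0,0],
  ],
)

```text
time_s: 7.35
tool_pos: [0.6078, 0.0352, 0.0132]
tool_rot: [[-1.0, -0.028, -0.001], [-0.028, 1.0, 0.0], [0.001, 0.0, -1.0]]
contact_force: [-0.3, -1.3, 0.4]
gripper_width: 0.008
grip_force: 0.8
```

Request:
move_arm(
  steps=[
    [0,0,0.001,0,0],
    [0,0,0.0015,0,0],
    [0,0,0.0015,0,0],
  ],
)

```text
time_s: 7.65
tool_pos: [0.6078, 0.0365, 0.0133]
tool_rot: [[-1.0, -0.028, -0.001], [-0.028, 1.0, 0.0], [0.001, 0.0, -1.0]]
contact_force: [-0.2, -0.7, -0.3]
gripper_width: 0.004
grip_force: 0.6
```

Request:
move_arm(
  steps=[
    [0,0,0.001,0,0],
    [0,0,0.0015,0,0],
    [0,0,0.0015,0,0],
  ],
)

```text
time_s: 7.95
tool_pos: [0.608, 0.038, 0.0135]
tool_rot: [[-1.0, -0.028, -0.0], [-0.028, 1.0, 0.0], [0.0, 0.0, -1.0]]
contact_force: [0.6, -0.8, -0.3]
gripper_width: 0.006
grip_force: 0.6
```

Request:
move_arm(
  steps=[
    [0,0,-0.015,0,0],
    [0,0,-0.02,-0.03,0],
    [0,0,-0.02,-0.09,0],
    [0.087,0.04,0.0,-0.09,0],
    [0.087,0.083,0.03,-0.09,0],
    [0.087,0.083,0.082,-0.09,0],
    [0.087,0.083,0.082,-0.09,0],
    [0.087,0.083,0.082,-0.09,0],
    [0.087,0.083,0.082,-0.09,0],
    [0.087,0.083,0.082,-0.09,0],
    [0.087,0.083,0.082,-0.09,0],
  ],
)

```text
time_s: 9.05
tool_pos: [0.5233, 0.1163, 0.1034]
tool_rot: [[-1.0, -0.027, -0.0], [-0.027, 1.0, -0.0], [0.0, -0.0, -1.0]]
contact_force: [0.2, -0.8, 0.4]
gripper_width: 0.65
grip_force: 0.0
```

```bash
python3 - <<'E'
from h import *
where();shot('side','s4');rk('t4')
cv2.imwrite('pics/m4.png',cv2.resize(np.hstack([cv2.imread('pics/t4.png')[130:250,150:350],cv2.imread('pics/s4.png')[130:250,170:370]]),None,fx=2,fy=2,interpolation=cv2.INTER_CUBIC))
E
```

```text
tcp rel [-0.1395  0.1039] 0.10342248576311228 9.05 [ 0.16300555 -0.75184148  0.36045713]
rack rel c [-0.04523863  0.04844273] (0.0260152630507946, 0.06762129813432693) 88.75761413574219 fence 1.6312038 +x,+y edges [-0.01095896  0.05784567]
```

View pics/m4.png

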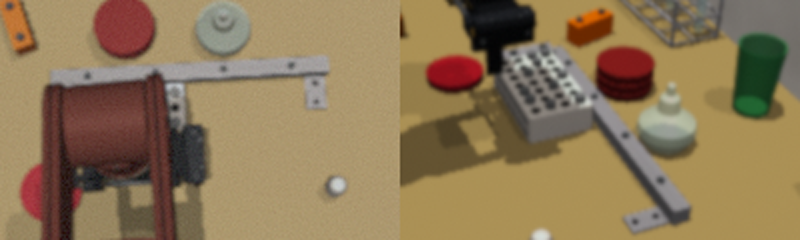

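The side view shows the rack clear, next to the stop, with a narrow gap to the fence. I'll descend in front of it and push to the fence.

Request:
move_arm(
  steps=[
    [0.087,0,0,0,0],
    [0.087,0,0,0,0],
    [0.087,0,0,0.03,0],
    [0.087,0,0,0.06,0],
    [0.087,0,0,0.089,0],
    [0.087,0,0,0.09,0],
    [0.087,-0.01,0,0.09,0],
    [0.087,-0.017,0,0.09,0],
    [0.087,-0.022,0,0.09,0],
    [0.087,-0.025,0,0.09,0],
    [0.087,-0.028,0,0.09,0],
    [0.087,-0.03,0,0.09,0],
    [0.087,-0.03,0,0.09,0],
  ],
)

```text
time_s: 10.45
tool_pos: [0.5531, 0.1184, 0.0136]
tool_rot: [[-1.0, -0.028, 0.0], [-0.028, 1.0, 0.0], [-0.0, 0.0, -1.0]]
contact_force: [-1.6, -0.2, 0.3]
gripper_width: 1.001
grip_force: 0.6
```

Request:
move_arm(
  steps=[
    [0.087,-0.001,0,0,0],
    [0.087,-0.0015,0,0,0],
    [0.087,-0.0015,0,0,0],
  ],
)

```text
time_s: 10.75
tool_pos: [0.5541, 0.1184, 0.0134]
tool_rot: [[-1.0, -0.028, -0.0], [-0.028, 1.0, -0.0], [0.0, -0.0, -1.0]]
contact_force: [-2.0, -0.0, 1.5]
gripper_width: 0.999
grip_force: 1.4
```

Request:
move_arm(
  steps=[
    [0.087,-0.001,0,0,0],
    [0.087,-0.0015,0,0,0],
    [0.087,-0.0015,0,0,0],
  ],
)

```text
time_s: 11.05
tool_pos: [0.5555, 0.1184, 0.0134]
tool_rot: [[-1.0, -0.028, -0.001], [-0.028, 1.0, -0.0], [0.001, -0.0, -1.0]]
contact_force: [-3.6, 1.2, 2.1]
gripper_width: 0.997
grip_force: 2.0
```

Request:
move_arm(
  steps=[
    [0.087,-0.001,0,0,0],
    [0.087,-0.001,0,0,0],
  ],
)

```text
time_s: 11.25
tool_pos: [0.5555, 0.1184, 0.0133]
tool_rot: [[-1.0, -0.028, -0.003], [-0.028, 1.0, -0.0], [0.003, -0.0, -1.0]]
contact_force: [-7.5, -0.3, 4.7]
gripper_width: 1.002
grip_force: 3.9
```

Request:
move_arm(
  steps=[
    [0.087,-0.001,0,0,0],
    [0.087,-0.001,0,0,0],
  ],
)

```text
time_s: 11.45
tool_pos: [0.5555, 0.1185, 0.0131]
tool_rot: [[-1.0, -0.028, -0.005], [-0.028, 1.0, -0.0], [0.005, -0.0, -1.0]]
contact_force: [-10.6, -0.7, 7.3]
gripper_width: 1.002
grip_force: 5.5
```

Request:
move_arm(
  steps=[
    [0.087,-0.001,0,0,0],
    [0.087,-0.001,0,0,0],
  ],
)

```text
time_s: 11.65
tool_pos: [0.5555, 0.1185, 0.0129]
tool_rot: [[-1.0, -0.028, -0.007], [-0.028, 1.0, -0.0], [0.007, -0.0, -1.0]]
contact_force: [-14.1, 0.4, 10.4]
gripper_width: 1.001
grip_force: 7.1
```

Request:
move_arm(
  steps=[
    [0.087,-0.001,0,0,0],
    [0.087,-0.001,0,0,0],
  ],
)

```text
time_s: 11.85
tool_pos: [0.5555, 0.1185, 0.0127]
tool_rot: [[-1.0, -0.028, -0.009], [-0.028, 1.0, -0.001], [0.009, -0.0, -1.0]]
contact_force: [-18.2, -0.7, 12.6]
gripper_width: 1.003
grip_force: 8.7
```

The force climbed to 18 N with no further motion, so the long side is on the fence. Now the -y end again, for the last bit to the stop.

Request:
move_arm(
  steps=[
    [0.087,0.015,0,0,0],
    [0.087,0.03,0,0,0],
    [0.087,0.03,0,-0.04,0],
    [0.087,0.03,0,-0.09,0],
    [0.0,0.03,-0.04,-0.09,0],
    [0.0,0.0,-0.08,-0.09,0],
    [0.0,-0.03,-0.11,-0.09,0],
    [0.0,-0.053,-0.115,-0.09,0],
    [0.0,-0.053,-0.115,-0.09,0],
    [0.0,-0.053,-0.115,-0.09,0],
    [0.0,-0.053,-0.115,-0.09,0],
    [0.0,-0.053,-0.115,-0.09,0],
    [0.0,-0.053,-0.115,-0.09,0],
    [0.0,-0.053,-0.115,-0.09,0],
  ],
)

```text
time_s: 13.25
tool_pos: [0.6158, 0.0055, 0.1037]
tool_rot: [[-1.0, -0.029, 0.0], [-0.029, 1.0, -0.0], [-0.0, -0.0, -1.0]]
contact_force: [0.0, -0.4, 0.2]
gripper_width: 0.176
grip_force: 0.0
```

```bash
python3 - <<'E'
from h import *
where();shot('side','s5');rk('t5')
cv2.imwrite('pics/m5.png',cv2.resize(np.hstack([cv2.imread('pics/t5.png')[130:250,150:350],cv2.imread('pics/s5.png')[130:250,170:370]]),None,fx=2,fy=2,interpolation=cv2.INTER_CUBIC))
E
```

```text
tcp rel [-0.0502 -0.0095] 0.10373107352411978 13.25 [ 0.02295127 -0.39780516  0.17990058]
rack rel c [-0.0535914   0.10681939] (0.14787670969963074, 0.09072759747505188) 88.41909790039062 fence 1.6312038 +x,+y edges [-0.00503428  0.18048966]
```

View pics/m5.png

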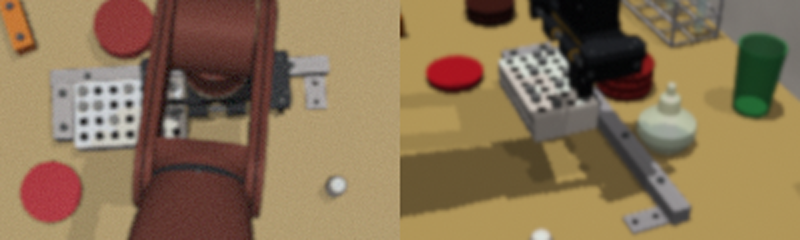

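Request:
move_arm(
  steps=[
    [0,0,0,0,0],
    [0,0,0,0.03,0],
    [0,0,0,0.06,0],
    [0,0,0,0.089,0],
    [0,0,0,0.09,0],
    [0,0,0.012,0.09,0],
    [0,0,0.022,0.09,0],
    [0,0,0.028,0.09,0],
    [0,0,0.031,0.09,0],
    [0,0,0.033,0.09,0],
    [0,0,0.033,0.09,0],
  ],
)

```text
time_s: 14.45
tool_pos: [0.6156, 0.0382, 0.0142]
tool_rot: [[-1.0, -0.029, 0.001], [-0.029, 1.0, -0.0], [-0.001, -0.0, -1.0]]
contact_force: [0.5, 0.0, 0.9]
gripper_width: 0.005
grip_force: 0.0
```

Request:
move_arm(
  steps=[
    [0,0,0.001,0,0],
    [0,0,0.001,0,0],
  ],
)

```text
time_s: 14.65
tool_pos: [0.6153, 0.0386, 0.0138]
tool_rot: [[-1.0, -0.028, 0.0], [-0.028, 1.0, -0.0], [-0.0, -0.0, -1.0]]
contact_force: [0.4, -1.7, 2.7]
gripper_width: 0.007
grip_force: 1.0
```

Request:
move_arm(
  steps=[
    [0,0,0.001,0,0],
    [0,0,0.001,0,0],
  ],
)

```text
time_s: 14.85
tool_pos: [0.6153, 0.0394, 0.0138]
tool_rot: [[-1.0, -0.028, 0.001], [-0.028, 1.0, -0.001], [-0.001, -0.001, -1.0]]
contact_force: [0.2, -3.8, 1.6]
gripper_width: 0.01
grip_force: 2.2
```

Request:
move_arm(
  steps=[
    [0,0,0.001,0,0],
    [0,0,0.001,0,0],
  ],
)

```text
time_s: 15.05
tool_pos: [0.6154, 0.0395, 0.0138]
tool_rot: [[-1.0, -0.028, 0.001], [-0.028, 1.0, -0.002], [-0.0, -0.002, -1.0]]
contact_force: [-0.0, -8.5, 2.6]
gripper_width: 0.002
grip_force: 4.2
```

Request:
move_arm(
  steps=[
    [0,0,0.001,0,0],
    [0,0,0.001,0,0],
  ],
)

```text
time_s: 15.25
tool_pos: [0.6154, 0.0395, 0.0139]
tool_rot: [[-1.0, -0.028, 0.001], [-0.028, 1.0, -0.003], [-0.0, -0.003, -1.0]]
contact_force: [0.4, -10.9, 3.3]
gripper_width: 0.007
grip_force: 5.8
```

Request:
move_arm(
  steps=[
    [0,0,0.001,0,0],
    [0,0,0.001,0,0],
  ],
)

```text
time_s: 15.45
tool_pos: [0.6154, 0.0396, 0.0139]
tool_rot: [[-1.0, -0.028, 0.001], [-0.028, 1.0, -0.005], [-0.0, -0.005, -1.0]]
contact_force: [-0.4, -15.0, 1.8]
gripper_width: 0.005
grip_force: 7.5
```

Request:
move_arm(
  steps=[
    [0,0,0.0015,0,0],
    [0,0,0.0015,0,0],
  ],
)

```text
time_s: 15.65
tool_pos: [0.6154, 0.0396, 0.0139]
tool_rot: [[-1.0, -0.028, 0.0], [-0.028, 1.0, -0.007], [-0.0, -0.007, -1.0]]
contact_force: [-0.9, -19.7, 3.5]
gripper_width: 0.006
grip_force: 10.1
```

Firm at 20 N against the stop. One last light square-up push to the fence.

Request:
move_arm(
  steps=[
    [0,0,-0.015,0,0],
    [0,0,-0.03,0,0],
    [0,0,-0.03,-0.045,0],
    [0,0,-0.03,-0.09,0],
    [0.087,0.04,0.0,-0.09,0],
    [0.087,0.085,0.03,-0.09,0],
    [0.087,0.085,0.076,-0.09,0],
    [0.087,0.085,0.076,-0.09,0],
    [0.087,0.085,0.076,-0.09,0],
    [0.087,0.085,0.076,-0.09,0],
    [0.087,0.085,0.076,-0.09,0],
    [0.087,0.085,0.076,-0.09,0],
    [0.087,0.085,0.076,-0.09,0],
    [0.087,0.085,0.076,-0.06,0],
    [0.087,0.085,0.076,-0.03,0],
    [0.087,0.085,0.076,0.0,0],
    [0.087,0.085,0.076,0.0,0],
    [0.087,0.075,0.076,0.0,0],
    [0.087,0.065,0.076,0.0,0],
    [0.087,0.06,0.076,0.0,0],
  ],
)

```text
time_s: 17.65
tool_pos: [0.5557, 0.1188, 0.016]
tool_rot: [[-1.0, -0.028, 0.003], [-0.028, 1.0, 0.0], [-0.003, 0.0, -1.0]]
contact_force: [-15.3, -1.6, 11.8]
gripper_width: 0.995
grip_force: 7.7
```

Request:
move_arm(
  steps=[
    [0.087,-0.002,0,0,0],
    [0.087,-0.003,0,0,0],
    [0.087,-0.004,0,0,0],
    [0.087,-0.004,0,0,0],
  ],
)

```text
time_s: 18.05
tool_pos: [0.5555, 0.1189, 0.0142]
tool_rot: [[-1.0, -0.028, -0.004], [-0.028, 1.0, -0.0], [0.004, -0.0, -1.0]]
contact_force: [-8.9, 0.3, 5.5]
gripper_width: 0.999
grip_force: 4.2
```

Same x as before (0.5555), so it is flush. Retreat to the robot's side, then up and away.

Request:
move_arm(
  steps=[
    [0.087,0.015,0,0,0],
    [0.087,0.03,0,0,0],
    [0.087,0.03,0,-0.05,0],
    [0.087,0.03,0,-0.1,0],
    [0.087,0.03,0,-0.15,0],
    [0.087,0.06,0.05,-0.2,0],
    [0.087,0.09,0.1,-0.2,0],
    [0.087,0.12,0.15,-0.2,0],
    [0.087,0.15,0.2,-0.2,0],
    [0.087,0.18,0.25,-0.2,0],
    [0.087,0.21,0.3,-0.2,0],
    [0.087,0.24,0.35,-0.2,0],
    [0.087,0.24,0.38,-0.2,0],
    [0.087,0.24,0.38,-0.2,0],
    [0.087,0.24,0.38,-0.2,0],
    [0.087,0.24,0.38,-0.2,0],
  ],
)

```text
time_s: 19.65
tool_pos: [0.3057, 0.4931, 0.2144]
tool_rot: [[-1.0, -0.031, 0.001], [-0.031, 1.0, 0.001], [-0.001, 0.001, -1.0]]
contact_force: [-0.9, 0.3, 0.0]
gripper_width: 1.002
grip_force: 0.0
```

```bash
python3 - <<'E'
from h import *
where();shot('side','s6');rk('t6')
cv2.imwrite('pics/m6.png',cv2.resize(np.hstack([cv2.imread('pics/t6.png')[140:250,160:340],cv2.imread('pics/s6.png')[130:240,180:330]]),None,fx=2.4,fy=2.4,interpolation=cv2.INTER_CUBIC))
E
```

```text
tcp rel [-0.3463  0.4868] 0.2143804513661303 19.65 [-0.8882137   0.27252304  0.00276722]
rack rel c [-0.05359222  0.10680335] (0.14790883660316467, 0.09072761237621307) 88.41912078857422 fence 1.6312038 +x,+y edges [-0.00543007  0.18026426]
```

View pics/m6.png

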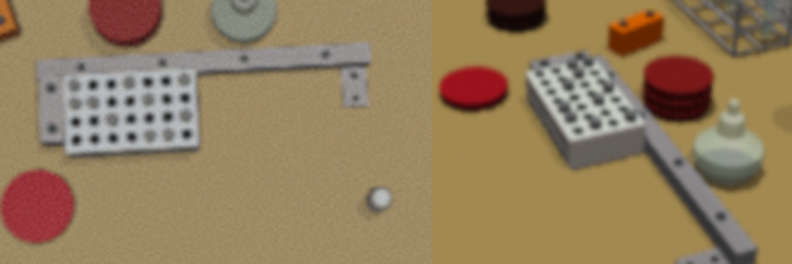

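The picture shows the rack in the corner: left end on the stop at (65,110), top side against the fence at (130,70), and the bystanders unmoved. My mask was cropped, so I'll check the angle using the rack's free edges.

```bash
python3 - <<'E'
from h import *
c,ex,ey,_,_=fence();B=np.c_[ex,ey]
def free(tag,u0,u1,v0,v1):
    im=cv2.imread(f'pics/{tag}.png').astype(float); s=cv2.cvtColor(im.astype(np.uint8),cv2.COLOR_BGR2HSV)[...,1]<70
    e=[(u,np.where(s[v0:v1,u])[0].max()+v0) for u in range(u0,u1)]
    q=(ray('top',e,.045)[:,:2]-c+.0125*ex)@B; k=np.polyfit(q[:,1],q[:,0],1); print(tag,'angle',np.degrees(np.arctan(-k[0])),'front side x',np.median(q[:,0]))
    e=[(np.where(s[v,u1-10:u1+15])[0].max()+u1-10,v) for v in range(v1-38,v1-14)]
    q=(ray('top',e,.045)[:,:2]-c+.0125*ex)@B; k=np.polyfit(q[:,0],q[:,1],1); print('  end angle',np.degrees(np.arctan(k[0])),'end y',np.median(q[:,1]))
free('top0',220,268,185,225); free('t6',190,238,173,210)
E
```

```text
top0 angle -0.029347040670898678 front side x -0.15150915337825951
  end angle -0.3487276252588708 end y -0.04627316328384666
t6 angle 0.3257340661485937 front side x -0.10032073608971757
  end angle 0.021999304617469878 end y 0.03443099631854572
```

```bash
python3 -c "
from workcell import job
print(job.finish_job())"
```

```text
the job is handed in; nothing more can be done
None
```

The rack is flat in the corner, its long side against the fence and its end against the +y stop. Both pushes stalled at 18–20 N and it measures square to about 0.3°. I saw no bystander move, the hand is clear, and the job was handed in at about 20 s.

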